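Change over the gas feed and slacken the left-hand T-bar screw

TASK

The large gas cylinder is spent: swing the changeover handle from the large cylinder's side (thick pipe) to centre off, wait there for two seconds, then swing it on, fully over to the slim cylinder's side (thin pipe). Only after that slacken the large cylinder's T-bar screw by about one full turn; its thread is left-handed, so it undoes clockwise seen from above, and it must not be forced the other way onto its seat. Leave the slim cylinder's T-bar as it is and do not shift the applicator, the tag sleeve or the pin canister.

Things in the scene. Friction and masses are not known exactly. Their poses are not given: they have to be found in the camera images.
- large: Large (dumpy) grey gas cylinder, fixed upright, left or right of the valve (the slim one on the other side): 110 mm diameter, foot 130 mm; shoulder starts 105 mm up, 36 mm brass block on top at 135 to 149 mm. Origin: centre of underside, z up. An 8 mm copper pipe leaves the block along the body's +x at 142 mm height and goes down 77 mm from the axis. Above it only the T-bar screw.
- large_hub (a point): Point on the vertical axis of the large cylinder's T-bar screw, at the height of the middle of its cross bar, 177 mm above the shelf when tight. The steel hub is 26 mm in diameter and reaches 9 mm above this point.
- large_bar_end (a point): One end of the large cylinder's cross bar, 55 mm from its axis and on the bar's centre line. The bar is steel, level, 10 mm thick, 110 mm long with 13 mm balls at both ends, so it sticks out 55 mm either side of the axis. Turn it by pushing sideways on an end.
- large_screw (a joint): Turn of the large cylinder's T-bar screw, rad: 0 is tight on its seat (hard stop); grows clockwise seen from above, which loosens it (left-hand thread) and lifts it 4 mm a turn. Starts 0.03 to 0.3, far stop at 12.6. Steady drag of about 0.13 N m (3 N at 40 mm); stays where it is left. The tightening way goes solid almost at once.
- slim: The slim gas cylinder, painted grey, fixed upright: 66 mm diameter, on an 86 mm diameter foot; its shoulder starts 150 mm up, the brass block is 180 to 194 mm up and its T-bar 222 mm up. Origin at the centre of its underside. Its copper pipe leaves along the body's +x and goes down 55 mm from the axis.
- slim_bar_end (a point): One end of the slim cylinder's T-bar (same screw as the large one's), 55 mm from the cylinder's axis. To be left alone.
- changeover_hub (a point): Point on the vertical axis of the changeover handle, at the middle height of its arm, 95 mm above the shelf. The handle's hub is 36 mm in diameter and reaches 6 mm above this point.
- changeover_tip (a point): Outer end of the changeover handle's flat steel arm, 100 mm from its axis, on its centre line. The arm is level, 14 mm wide, 12 mm high.
- changeover (a joint): Angle of the changeover handle, rad, growing clockwise seen from above. Starts -0.85 to -0.7, slanting towards the thick stub: large cylinder feeds. 0: square to the stubs, pointing left as the robot sees it: centre off. 0.9: slim cylinder feeds. Hard stops at -0.9 and 0.9. Steady drag of about 0.18 N m (3 N at 65 mm), no spring or click, stays where it is left.
- applicator: Silver plier-like tag applicator, about 190 mm long (along its y) and 26 mm high, lying loose beyond the valve. Origin under its middle, near the pivot. Leave it.
- sleeve: Loose red plastic tag sleeve, 30 by 75 by 60 mm, with three green calf tags standing in it up to 76 mm. Origin at the centre of its underside. Leave it.
- canister: Loose stainless pin canister, 60 mm diameter, 78 mm high. Origin at the centre of its underside. Leave it.
- valve: Changeover valve, fixed: brass body 48 mm diameter, 78 mm high, handle on top. Origin: centre of underside, z up. Two copper pipe stubs leave it level at 45 mm height and turn down 62 mm from the axis: a thick one (20 mm) along its -x, the robot's side, for the large cylinder; a thin one (8 mm) along its +x, the far side, for the slim cylinder.

How it is judged (in metres and radians):
On the way, in this order (a step that is already met when the one before it is completed fails the run):
1. the changeover handle rests at centre off (within 0.2 rad) for 1.5 s (value of joint changeover between -0.2 and 0.2 rad), for 1.5 s.
2. the changeover handle is over at the slim cylinder's side (beyond 0.65 rad) (value of joint changeover above 0.65 rad), for 0.2 s.
3. the large cylinder's T-bar screw is turned clockwise to about one turn (5.2 rad or more from tight) (value of joint large_screw above 5.2 rad), for 0.2 s.
At the end, for the whole second after the job is handed in: The changeover handle is at the slim cylinder's side (beyond 0.65 rad), the large cylinder's T-bar screw stands 5.2 to 8.5 rad clockwise from tight and at rest, the slim cylinder's bar end is within 12 mm and the applicator, sleeve and canister within 30 mm of where they started (value of joint changeover above 0.65 rad and value of joint large_screw between 5.2 and 8.5 rad and velocity of joint large_screw between -0.05 and 0.05 rad/s and distance of slim_bar_end from where it was at the start of the episode below 0.012 m and distance of each of applicator, sleeve, canister from where it was at the start of the episode below 0.03 m); the robot touches nothing.
It fails at once if the large screw opened (past 0.6 rad) while the handle is not yet over at the slim cylinder's side (below 0.55 rad) (value of joint large_screw above 0.6 rad and value of joint changeover below 0.55 rad).
It fails at once if the large screw forced tight on its seat (more than 30 N on the large cylinder with the screw below 0.02 rad) (value of joint large_screw below 0.02 rad and contact force between large and anything else above 30 N).
It fails at once if the slim cylinder's T-bar turned (its end moved over 12 mm) (distance of slim_bar_end from where it was at the start of the episode above 0.012 m).
It fails at once if the applicator, sleeve or canister shifted over 30 mm or the sleeve or canister knocked over (distance of any of applicator, sleeve, canister from where it was at the start of the episode above 0.03 m or angle between any of sleeve, canister's own z axis and vertical above 0.5 rad).
It also fails if it takes over 72 s, if anything falls off the work surface, if the arm or the gripper's body presses on something with over 40 N, if the wrist force passes 120 N, or if a joint passes its speed limit or range.

ROBOT

A 6-joint arm with a two-finger parallel gripper is mounted at the origin on the work surface. World frame = base frame: x ahead of the robot, y to its left, z up, the work surface at z = 0. Lengths are in mm, angles in rad, forces in N, time in s.
With the tool pointing down it reaches from about 350 to 975 mm from the base axis. Payload 7.1 kg.
Tool frame: the origin (TCP) lies between the finger pads; the fingertips stand 19 mm ahead of it and the grasp point (between the pads) is the TCP (ctrl.tcp_to_tips is the distance from the TCP to the fingertips, in mm); z points along the fingers, y is the line along which they close (so a half turn about z gives the same grasp; the last joint's range is limited). The gripper opens to 88 mm and grips with 3 to 60 N. Pads are 20 mm wide; open, the fingers measure 115 mm over their backs; the gripper's body (75 mm by 178 mm) begins 61 mm behind the grasp point.
Start: joints at [1.15, 0.423, 1.63, -0, 1.089, -0.019], TCP at [244.39, 575.22, 241.675] pointing down, gripper open.
Joint ranges: [-3, 3], [-0.9, 2.11], [0.09, 2.58], [-1.31, 4.45], [0.11, 2.69], [-2.54, 2.54]. Speed limits (rad/s): [2.39, 2.39, 3.01, 3.14, 3.14, 3.14].

INTERFACE

Orientations are given as a rotation vector (axis times angle).
In Python, from workcell import status, optics, ctrl gives the robot as it stands. The module is installed in compiled form; this text tells all that it offers.
- The arm moves only by the shell command python3 -m inch 'ROWS'. ROWS is JSON, a list that holds one entry, the list of rows, each a list of 7 numbers: the shift along the tool's x, y, z in mm, then the turn, a rotation vector about the tool's x, y, z in rad, then the opening in per cent of the stroke, from 0 (shut) to 100 (fully open). A call has 1 to 20 rows; each row is the pose to reach, as a shift and turn from the pose commanded when the call began, along the tool's axes at that moment; what a row does not reach only later rows make up. A row lasts 1/10 s, in which the tool goes at most 50 mm and 8.59 degrees, less where a joint would pass 70% of its speed; a pose out of reach is approached as far as the arm can. A call with a gripper value outside its range is refused whole. The fingers move at their own pace and stop on an object; the grip force is fixed at half the most. Time passes only in rows, so rows that repeat a pose let the fingers close. It gives the time, the measured TCP pose, the force, the opening and the grip force at its end, in the units of the state.
- status.get_obs(): the state, without advancing time (a new reading comes with each control period).
- optics.get_image(name): name is "scene" or "side" or "wrist"; returns a dict with "frame" (480x640x3 uint8, red, green, blue), "fx", "fy", "cx", "cy" (pixels), "rvec" (rotation vector, rad) and "tvec" (3), from world to camera coordinates, as OpenCV has them; the wrist camera has in their place "hand_eye" (4x4, takes a point from camera to tool coordinates, whose origin is the TCP and whose axes are the flange's). Camera axes: x right, y down, z forward; pixel columns grow to the right and rows downward; lengths in mm; the calibration is good to about 2 mm. A picture is of the moment at which its call begins: read the wrist's pose just before it. There is no depth.
- ctrl.close_job(): hands the job in; it is judged then, once.
The state is a dict: "t": time; "qpos": joint angles; "qvel": joint speeds; "joint_torque": joint torques, N m; "ee_pos": TCP position; "orientation": TCP orientation; "ft_force": force on the tool from outside, world axes, zero at the start; "moment": the same for the moment, N m; "width": finger opening in mm; "grasp_force": force on a finger pad.
Only numpy, scipy, OpenCV 4.12 (cv2) and the standard library are available. Lean on these libraries where they do the work, as an engineer would, in place of code of your own. Each camera call takes 0.05 s, during which the arm holds its last target. There are 200 camera calls.

## Working session

There is one attempt and no reset: what is moved stays moved. The work goes in short steps, Python scripts to look and compute and a shell command to move; the robot and the scene stay as the last step left them, time stands still between calls to the robot, and variables do not carry over. Pictures are saved under pics/ and viewed, at most 10 in all, crops included, and the job is handed in when it is done.

```bash
mkdir -p pics
cat > h.py <<'E'
import numpy as np, cv2
from scipy.spatial.transform import Rotation as R
from workcell import status, optics, ctrl
def snap(name,fn):
    o=status.get_obs(); d=optics.get_image(name)
    cv2.imwrite('pics/'+fn,d['frame'][:,:,::-1]); d['obs']=o
    np.save('pics/'+fn+'.npy',d,allow_pickle=True); return d
def load(fn): return np.load('pics/'+fn+'.npy',allow_pickle=True).item()
def cam(d):
    # returns R (cam->world), centre
    if 'hand_eye' in d:
        H=np.array(d['hand_eye']); o=d['obs']; Rt=R.from_rotvec(o['orientation']).as_matrix()
        return Rt@H[:3,:3], Rt@H[:3,3]+np.array(o['ee_pos'])
    Rw=R.from_rotvec(np.ravel(d['rvec'])).as_matrix(); return Rw.T, -Rw.T@np.ravel(d['tvec'])
def ray(d,u,v):
    A,c=cam(d); return c, A@np.array([(u-d['cx'])/d['fx'],(v-d['cy'])/d['fy'],1])
def plane(d,u,v,z):
    c,r=ray(d,u,v); return c+r*(z-c[2])/r[2]
def proj(d,p):
    A,c=cam(d); q=A.T@(np.array(p)-c); return d['fx']*q[0]/q[2]+d['cx'], d['fy']*q[1]/q[2]+d['cy']
E
python3 - <<'E'
from h import *
for n in('scene','side','wrist'):
    d=snap(n,n+'0.png'); A,c=cam(d); print(n,c.round(),A[:,2].round(2))
o=status.get_obs(); print(R.from_rotvec(o['orientation']).as_matrix().round(3),o['t'],ctrl.tcp_to_tips)
E
```

```text
scene [1271.  321.  667.] [-0.74 -0.33 -0.58]
side [442. 629. 927.] [ 0.17 -0.61 -0.78]
wrist [170. 606. 385.] [ 0.27 -0.11 -0.96]
[[-0.92   0.391 -0.001]
 [ 0.391  0.92  -0.001]
 [ 0.    -0.001 -1.   ]] 0.15 19.0
```

View pics/scene0.png

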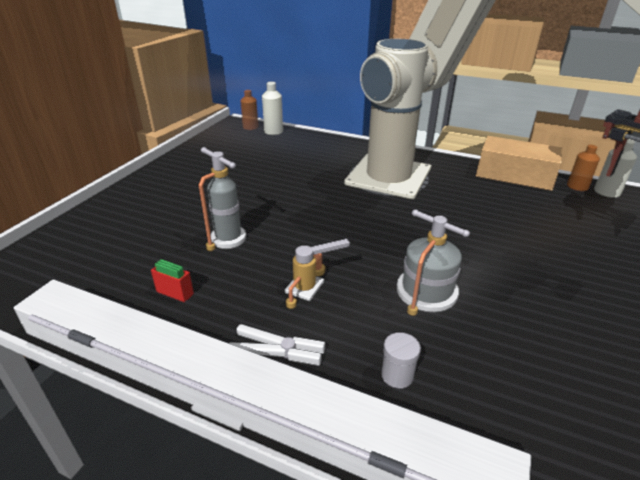

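View pics/side0.png

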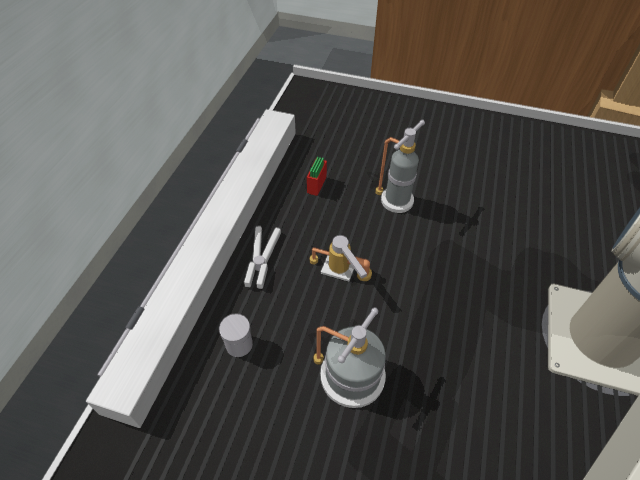

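The scene view shows the large cylinder (hub ~440,222), the valve (hub ~305,253, tip ~347,243) and the slim cylinder (~218,158). The side view shows the large hub at ~360,335, with bar ends at ~374,313 and ~343,357. The valve hub is at ~341,243 and its tip at ~361,272.

Run:
```python
from h import *
s=load('side0.png');c=load('scene0.png')
for n,z,a,b in [('Lhubtop',186,(360,332),(440,221)),('Lend1',177,(374,314),(415,214)),('Lend2',177,(343,357),(465,233)),
 ('Vhubtop',101,(341,242),(304,250)),('Vtip',100,(362,271),(347,243)),('Shubtop',231,(410,132),(217,155)),('Send1',222,(422,124),(204,151)),('Send2',222,(398,146),(232,163)),
 ('sleeve',60,(317,165),(172,268)),('canistertop',78,(235,326),(401,344)),('appl',20,(260,258),(287,343))]:
    print(n,plane(s,*a,z).round(),plane(c,*b,z).round())
```

```text
Lhubtop [484. 233. 186.] [496. 236. 186.]
Lend1 [469. 187. 177.] [477. 183. 177.]
Lend2 [501. 282. 177.] [504. 286. 177.]
Vhubtop [582. -12. 101.] [585. -13. 101.]
Vtip [519.  49. 100.] [524.  59. 100.]
Shubtop [ 494. -265.  231.] [ 503. -262.  231.]
Send1 [ 473. -314.  222.] [ 482. -314.  222.]
Send2 [ 512. -220.  222.] [ 508. -221.  222.]
sleeve [ 718. -275.   60.] [ 707. -262.   60.]
canistertop [729. 236.  78.] [730. 236.  78.]
appl [764.  27.  20.] [761.  35.  20.]
```

```bash
python3 -m inch '[[[-445,-316,-58,0,0,1.169,0],[-445,-316,-58,0,0,1.169,0],[-445,-316,-58,0,0,1.169,0],[-445,-316,-58,0,0,1.169,0],[-445,-316,-58,0,0,1.169,0],[-445,-316,-58,0,0,1.169,0],[-445,-316,-58,0,0,1.169,0],[-445,-316,-58,0,0,1.169,0],[-445,-316,-58,0,0,1.169,0],[-445,-316,-58,0,0,1.169,0],[-445,-316,-58,0,0,1.169,0],[-445,-316,-58,0,0,1.169,0],[-445,-316,-58,0,0,1.169,0],[-445,-316,-58,0,0,1.169,0],[-445,-316,-58,0,0,1.169,0],[-445,-316,-58,0,0,1.169,0],[-445,-316,-58,0,0,1.169,0],[-445,-316,-58,0,0,1.169,0]]]'
python3 - <<'E'
from h import *
d=snap('wrist','w1.png'); A,c=cam(d); print(c.round(),A.round(2),d['fx'])
print(R.from_rotvec(d['obs']['orientation']).as_matrix().round(3))
E
```

```text
t: 1.95
ee_pos: [530.1, 110.9, 299.7]
orientation: [-2.22, -2.223, 0.0]
ft_force: [0.9, 0.9, 0.6]
width: 0.3
grasp_force: 0.0
[529. 190. 443.] [[ 1.    0.    0.  ]
 [ 0.   -0.96 -0.29]
 [ 0.    0.29 -0.96]] 403.5237746369358
[[-0.001  1.    -0.   ]
 [ 1.     0.001  0.   ]
 [ 0.    -0.    -1.   ]]
```

View pics/w1.png

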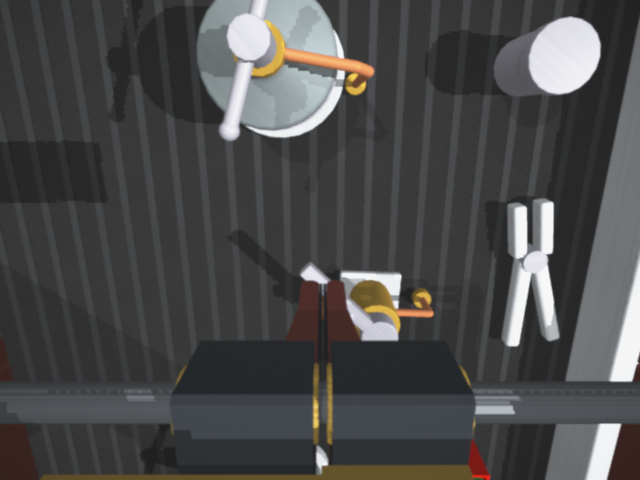

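The wrist view shows the large hub top at ~(249,37) with its near bar end at (229,132). The handle tip is at ~(313,270), the valve hub at ~(378,332) and the thin stub at (432,313).

Run:
```python
from h import *
d=load('w1.png')
for n,z,a in [('Lhubtop',186,(249,37)),('Lend',177,(229,131)),('Vhubtop',101,(378,330)),('Vtip',101,(313,271)),('stubend',45,(430,313)),('plate',4,(400,272)),('plate2',4,(341,272))]:
    print(n,plane(d,*a,z).round(1))
```

```text
Lhubtop [487.  233.8 186. ]
Lend [470.  180.8 177. ]
Vhubtop [582.8  -4.8 101. ]
Vtip [521.3  55.2 101. ]
stubend [647.6 -15.8  45. ]
plate [620.6  15.9   4. ]
plate2 [551.7  15.8   4. ]
```

```bash
python3 -m inch '[[[-50,-15,0,0,0,0,0],[-100,-30,0,0,0,0,0],[-100,-30,0,0,0,0,0],[-100,-30,40,0,0,0,0],[-100,-30,80,0,0,0,0],[-100,-30,120,0,0,0,0],[-100,-30,160,0,0,0,0],[-100,-30,180,0,0,0,0],[-100,-30,200,0,0,0,0],[-100,-30,200,0,0,0,0],[-100,-30,200,0,0,0,0]]]'
python3 -m inch '[[[4,5,0,0,0,0,0],[8,10,0,0,0,0,0],[12,15,0,0,0,0,0],[16,20,0,0,0,0,0],[20,25,0,0,0,0,0],[24,30,0,0,0,0,0],[28,35,0,0,0,0,0],[32,40,0,0,0,0,0],[36,45,0,0,0,0,0],[40,50,0,0,0,0,0],[44,55,0,0,0,0,0],[48,60,0,0,0,0,0],[48,60,0,0,0,0,0],[48,60,0,0,0,0,0]]]'
python3 - <<'E'
from h import *
snap('scene','s2.png'); d=snap('side','d2.png')
cv2.imwrite('pics/d2c.png',cv2.resize(d['frame'][180:330,240:440,::-1],(800,600)))
E
```

```text
t: 3.1
ee_pos: [500.6, 10.7, 99.8]
orientation: [-2.221, -2.221, 0.0]
ft_force: [0.2, 0.2, -0.3]
width: 0.5
grasp_force: 0.0
t: 4.5
ee_pos: [561.0, 58.7, 99.8]
orientation: [2.221, 2.221, 0.002]
ft_force: [0.1, 0.4, 0.5]
width: 0.3
grasp_force: 0.0
```

View pics/d2c.png

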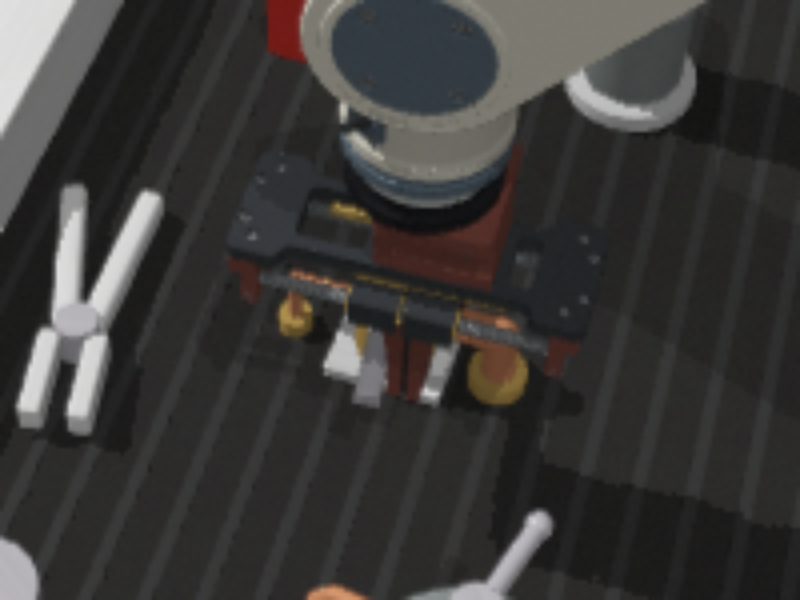

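View pics/s2.png

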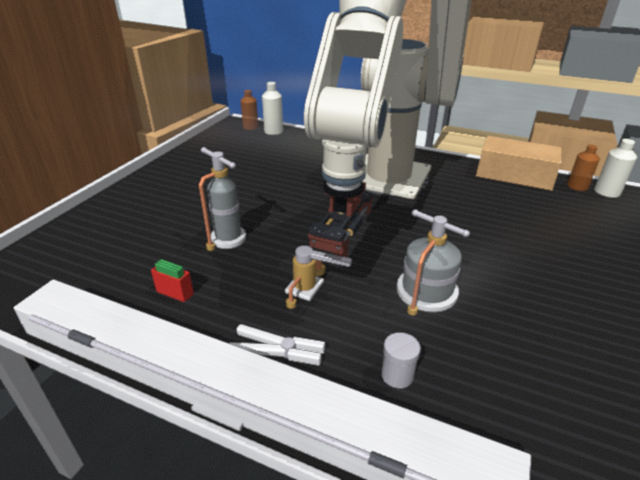

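Both views show the arm now pointing left, with its tip at scene ~(349,260) and side ~(333,277). Next I check its angle.

```bash
python3 - <<'E'
from h import *
s=load('d2.png');c=load('s2.png')
print(plane(c,349,258,100),plane(s,333,276,101),plane(c,304,250,101))
E
python3 -m inch '[[[0,0,0,0,0,0,0],[0,0,0,0,0,0,0],[0,0,0,0,0,0,0],[0,0,0,0,0,0,0],[0,0,0,0,0,0,0],[0,0,0,0,0,0,0],[0,0,0,0,0,0,0],[0,0,0,0,0,0,0],[0,0,0,0,0,0,0],[0,0,0,0,0,0,0],[0,0,0,0,0,0,0],[0,0,0,0,0,0,0],[0,0,0,0,0,0,0],[0,0,0,0,0,0,0],[0,0,0,0,0,0,0],[0,0,0,0,0,0,0],[0,0,0,0,0,0,0],[0,0,0,0,0,0,0],[0,0,0,0,0,0,0],[0,0,0,0,0,0,0]]]'
```

```text
[571.32121518  81.4490651  100.        ] [573.66822714  79.42078788 101.        ] [585.32356091 -12.60420858 101.        ]
t: 6.6
ee_pos: [560.4, 58.4, 99.7]
orientation: [2.221, 2.221, 0.0]
ft_force: [-0.5, -0.4, 0.7]
width: 0.6
grasp_force: 0.0
```

```bash
python3 -m inch '[[[0,2,0,0,0,0,0],[0,4,0,0,0,0,0],[0,4,0,0,0,0,0],[0,4,0,0,0,0,0],[0,4,0,0,0,0,0],[0,4,0,0,0,0,0],[0,4,0,0,0,0,0],[0,4,0,0,0,0,0],[0,4,0,0,0,0,0],[0,4,0,0,0,0,0],[0,4,0,0,0,0,0],[0,4,0,0,0,0,0],[0,4,0,0,0,0,0],[0,4,0,0,0,0,0],[0,4,0,0,0,0,0],[0,4,0,0,0,0,0],[0,4,0,0,0,0,0],[0,4,0,0,0,0,0],[0,4,0,0,0,0,0],[0,4,0,0,0,0,0]]]'
python3 -m inch '[[[0,4,0,0,0,0,0],[0,8,0,0,0,0,0],[0,12,0,0,0,0,0],[0,16,0,0,0,0,0],[0,20,0,0,0,0,0],[0,24,0,0,0,0,0],[0,28,0,0,0,0,0],[-1,32,0,0,0,0,0],[-2,36,0,0,0,0,0],[-3,40,0,0,0,0,0],[-4,44,0,0,0,0,0],[-5,48,0,0,0,0,0],[-5,52,0,0,0,0,0],[-5,55,0,0,0,0,0],[-5,58,0,0,0,0,0],[-5,58,0,0,0,0,0],[-5,58,0,0,0,0,0],[-5,58,0,0,0,0,0]]]'
python3 -m inch '[[[0,-15,0,0,0,0,0],[0,-30,0,0,0,0,0],[0,-30,-50,0,0,0,0],[0,-30,-100,0,0,0,0],[0,-30,-150,0,0,0,0],[30,-60,-180,0,0,0,0],[60,-60,-200,0,0,0,0],[60,-60,-200,0,0,0,0],[60,-60,-200,0,0,0,0],[60,-60,-200,0,0,0,0]]]'
python3 - <<'E'
from h import *
d=snap('wrist','w3.png')
E
```

```text
t: 8.6
ee_pos: [564.4, 58.3, 99.7]
orientation: [-2.221, -2.221, 0.0]
ft_force: [-1.9, 1.2, -1.1]
width: 0.4
grasp_force: 1.1
t: 10.4
ee_pos: [623.0, 53.4, 99.9]
orientation: [2.221, 2.221, 0.002]
ft_force: [-0.2, 0.3, -0.0]
width: 0.5
grasp_force: 0.3
t: 11.4
ee_pos: [562.1, 112.7, 298.7]
orientation: [-2.221, -2.221, 0.002]
ft_force: [-0.2, 0.6, -0.4]
width: 0.3
grasp_force: 0.0
```

View pics/w3.png

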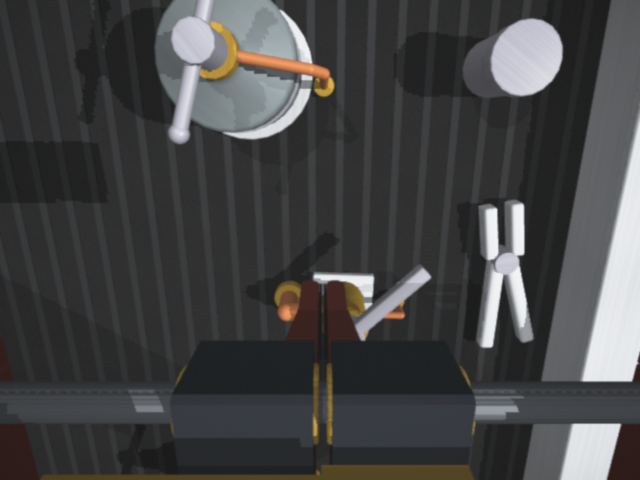

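The handle now slants to the far (thin) side, with its tip at ~(425,271). The large hub top is at (194,39) and the bar end at (179,134).

Run:
```python
from h import *
d=load('w3.png')
p=plane(d,425,271,101);q=plane(d,362,329,101);print(p,q,np.arctan2((p-[583,-11,0])[0],(p-[583,-11,0])[1]),np.arctan2((p-q)[0],(p-q)[1]))
h=plane(d,194,39,186);e=plane(d,179,134,177);print(h,e)
```

```text
[654.53095772  57.31089613 101.        ] [599.14609512  -1.63811648 101.        ] 0.808420546021825 0.7542350793246329
[487.35999601 234.36271979 186.        ] [470.14697995 180.77756129 177.        ]
```

```bash
python3 -m inch '[[[50,-32,0,0,0,0,0],[100,-64,0,0,0,0,0],[156,-99,0,0,0,0,0],[156,-99,0,0,0,0,0],[156,-99,40,0,0,0,0],[156,-99,80,0,0,0,0],[156,-99,100,0,0,0,0],[156,-99,119,0,0,0,0],[156,-99,119,0,0,0,0],[156,-99,119,0,0,0,0]]]'
python3 - <<'E'
import numpy as np
for s in (-.6,1.65,3.9):
    t=s+.15*np.arange(1,16); print([[round(42*(np.cos(a)-np.cos(s))),round(42*(np.sin(a)-np.sin(s)))] for a in t])
E
```

```text
t: 12.45
ee_pos: [463.4, 268.7, 180.1]
orientation: [-2.222, -2.22, 0.003]
ft_force: [-0.9, -0.2, -0.1]
width: 0.6
grasp_force: 0.0
[[3, 5], [5, 11], [7, 17], [7, 24], [7, 30], [5, 36], [3, 42], [0, 47], [-4, 52], [-9, 57], [-14, 60], [-19, 63], [-25, 65], [-32, 66], [-38, 66]]
[[-6, -1], [-12, -3], [-18, -6], [-23, -9], [-28, -13], [-32, -18], [-35, -24], [-37, -30], [-38, -36], [-39, -42], [-38, -48], [-37, -55], [-34, -60], [-31, -66], [-27, -71]]
[[5, -4], [10, -8], [16, -10], [22, -12], [28, -13], [34, -13], [40, -12], [46, -10], [52, -7], [57, -4], [62, 1], [66, 6], [69, 11], [71, 17], [72, 23]]
```

```bash
python3 -m inch '[[[3,5,0,0,0,0,0],[5,11,0,0,0,0,0],[7,17,0,0,0,0,0],[7,24,0,0,0,0,0],[7,30,0,0,0,0,0],[5,36,0,0,0,0,0],[3,42,0,0,0,0,0],[0,47,0,0,0,0,0],[-4,52,0,0,0,0,0],[-9,57,0,0,0,0,0],[-14,60,0,0,0,0,0],[-19,63,0,0,0,0,0],[-25,65,0,0,0,0,0],[-32,66,0,0,0,0,0],[-38,66,0,0,0,0,0]]]'
python3 - <<'E'
from h import *
d=snap('side','d4.png')
cv2.imwrite('pics/d4c.png',cv2.resize(d['frame'][260:410,260:460,::-1],(800,600)))
E
```

```text
t: 13.95
ee_pos: [530.2, 231.3, 181.0]
orientation: [2.221, 2.221, 0.003]
ft_force: [-1.9, 4.5, -0.4]
width: 0.7
grasp_force: 1.8
```

View pics/d4c.png

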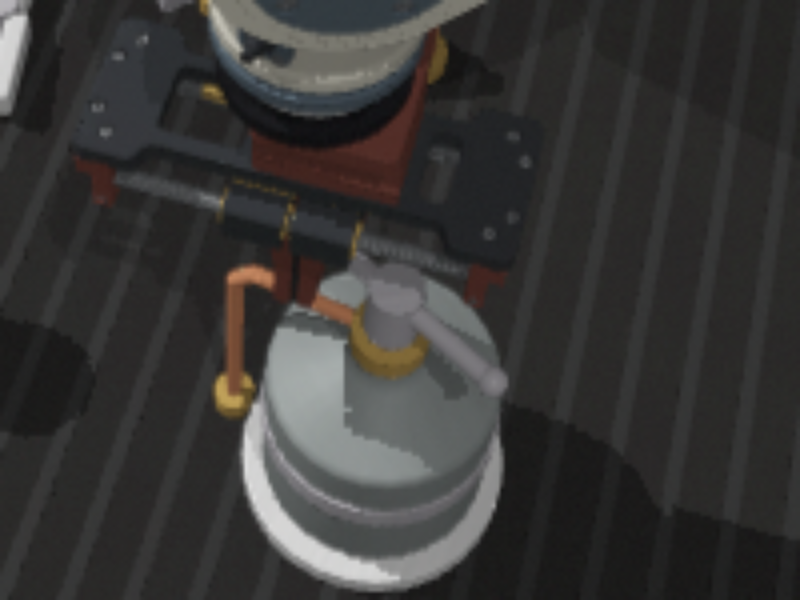

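The bar has turned as intended, and its free end is now at the robot side (crop 493,383). The finger is pushing behind the other end, so I continue round.

```bash
python3 -m inch '[[[-6,-1,0,0,0,0,0],[-12,-3,0,0,0,0,0],[-18,-6,0,0,0,0,0],[-23,-9,0,0,0,0,0],[-28,-13,0,0,0,0,0],[-32,-18,0,0,0,0,0],[-35,-24,0,0,0,0,0],[-37,-30,0,0,0,0,0],[-38,-36,0,0,0,0,0],[-39,-42,0,0,0,0,0],[-38,-48,-1,0,0,0,0],[-37,-55,-1,0,0,0,0],[-34,-60,-1,0,0,0,0],[-31,-66,-1,0,0,0,0],[-27,-71,-1,0,0,0,0]]]'
python3 -m inch '[[[5,-4,0,0,0,0,0],[10,-8,0,0,0,0,0],[16,-10,0,0,0,0,0],[22,-12,0,0,0,0,0],[28,-13,0,0,0,0,0],[34,-13,0,0,0,0,0],[40,-12,0,0,0,0,0],[46,-10,0,0,0,0,0],[52,-7,0,0,0,0,0],[57,-4,0,0,0,0,0],[62,1,0,0,0,0,0],[66,6,0,0,0,0,0],[69,11,0,0,0,0,0],[71,17,0,0,0,0,0],[72,23,0,0,0,0,0],[72,23,0,0,0,0,0]]]'
python3 - <<'E'
from h import *
d=snap('side','d5.png')
cv2.imwrite('pics/d5c.png',cv2.resize(d['frame'][260:410,260:460,::-1],(800,600)))
E
```

```text
t: 15.5
ee_pos: [457.8, 204.2, 181.6]
orientation: [2.221, 2.221, -0.001]
ft_force: [3.5, -2.1, 0.3]
width: 0.4
grasp_force: 1.6
t: 17.1
ee_pos: [481.9, 276.6, 181.5]
orientation: [-2.222, -2.22, -0.0]
ft_force: [-1.6, -0.8, -1.5]
width: 0.3
grasp_force: 1.0
```

View pics/d5c.png

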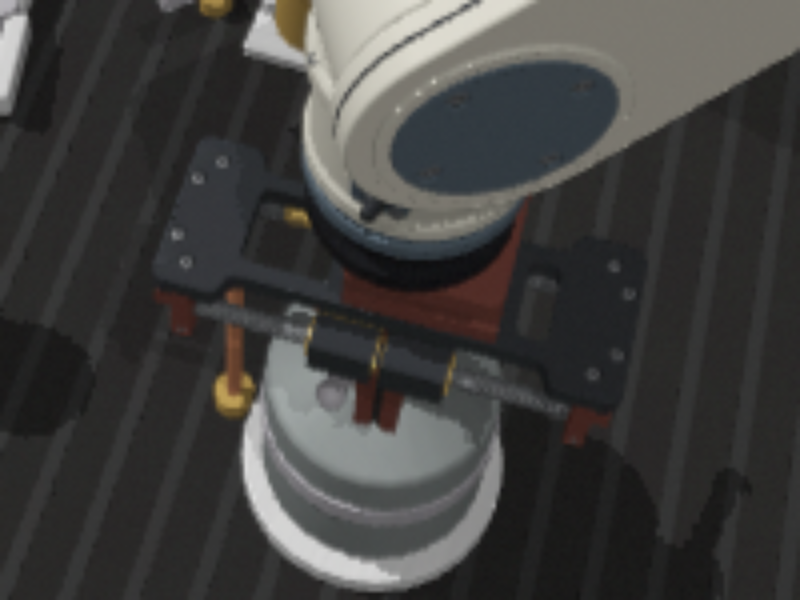

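The bar has gone full circle, and its +y end (332,393) is just ahead of the finger. I back off, lift and check.

```bash
python3 -m inch '[[[2,-10,0,0,0,0,0],[5,-20,0,0,0,0,0],[5,-25,-40,0,0,0,0],[5,-25,-80,0,0,0,0],[-60,0,-120,0,0,0,0],[-110,20,-120,0,0,0,0],[-160,50,-120,0,0,0,0],[-160,50,-120,0,0,0,0],[-160,50,-120,0,0,0,0],[-160,50,-120,0,0,0,0],[-160,50,-120,0,0,0,0]]]'
python3 - <<'E'
from h import *
d=snap('wrist','w6.png')
E
```

```text
t: 18.25
ee_pos: [530.6, 117.4, 301.6]
orientation: [-2.22, -2.222, -0.0]
ft_force: [-0.7, 0.7, -1.1]
width: 0.3
grasp_force: 0.0
```

View pics/w6.png

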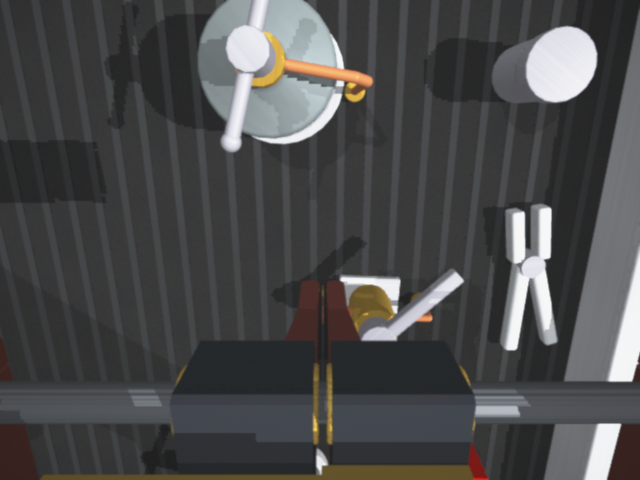

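The bar is one full turn on, at nearly its original angle, with its near end at (231,143). The handle is still on the thin side, its tip at (455,275). The other things have not moved and the arm is clear, so I hand in.

```bash
python3 -c "
from workcell import ctrl; print(ctrl.close_job())"
```

```text
the job is handed in; nothing more can be done
None
```

I handed the job in at about 18 s; the result was not shown. The handle was held at centre off for over 2 s, then swung to the slim side (about 0.8 rad measured). The large T-bar was then loosened about one full turn clockwise. The last picture showed the applicator and canister still in place and the arm clear; the slim T-bar and tag sleeve were out of that view, and the arm stayed away from them.

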